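Set the mosaic cutter's fence to 45 degrees and prove it with a tile

TASK

Swing the fence of the mosaic cutter to 45 degrees and let go; its stiff pivot springs back a few degrees, so check it and correct it until it stays at 45 by itself. Then lay the single loose tile flat on the cutter's bed, on the side of the fence away from the cutting head, and press its long edge gently home against the fence to check that the setting holds, leaving the tile flush there. Leave the nippers, the jar and the glue bottle alone.

Things in the scene. Friction and masses are not known exactly. Their poses are not given: they have to be found in the camera images.
- cutter: Bench mosaic cutter, fixed: grey bed 200 mm (its x) by 220 mm (y) on feet, flat top 30 mm above the table. Origin on the table under the bed's centre; x points to the cutting head, a dark portal 190 mm wide (y), 60 mm above the bed, at x = 68 to 98 mm, whose lever leans up and away (to x = 160, 190 mm above the table). Scale on the bed: ticks every 5 degrees, the 45 degree tick longest.
- bed_ref (a point): Centre of the bed's top surface, 30 mm above the table; x is the cutter's x (towards the head, square to the blade), z up. The fence angle is the angle between the bar and this x axis: 0 with the bar along -x from the pivot, growing as the post swings towards +y, clockwise from above, to 74 degrees at most. It starts between 7 and 25 degrees.
- fence_pivot (a point): The fence's upright pivot axis, at bed height (x = 60, y = -20 mm of bed_ref; axes as bed_ref). Friction hinge on a rubber washer: 0.8 N m (5.6 N at the post) makes it slip and stay, but first the washer winds up, 5 N m per rad, by an amount that differs each time; let go, the fence springs back 2 to 9 degrees (always 9 if it was pushed back towards 0). A lesser force bends it only while it acts.
- fence_face (a point): On the fence's working face, 83 mm from the pivot axis, 7 mm above the bed. The fence is an aluminium bar, 10 mm thick, 1 to 15 mm above the bed, from a round pivot boss (radius 15, top 22 mm above the bed) to 152 mm from the pivot. x runs along the bar from pivot to post; y points out of the working face, to the tile's side (away from the head); z up. The bar's back is at y = -10 mm.
- fence_post (a point): Handle of the fence: an upright dark post 10 mm in diameter on the bar's centre line, 144 mm from the pivot. This point is on its axis, 29 mm above the bed, 14 mm above the bar's top and 15 mm below the post's domed top. Axes as fence_face.
- tile_center (a point): Centre of the single loose glazed tile, 72 (its x) by 32 (y) by 6 mm (z), about 35 g, flat on the table left of the cutter. On the bed its centre is 3 mm above bed_ref; flush on the fence it is at y = 16 mm of fence_face. It belongs beside the straight bar, its centre within 45 mm of fence_face along the bar. It slides easily on the bed.
- nippers: Red-handled tile nippers lying on the table, 172 x 63 x 16 mm; origin at the centre of the underside. To be left alone.
- jar: Round jar of pigment, 45 mm in diameter, 100 mm tall; origin at the centre of its underside. To be left alone.
- glue_bottle: White round plastic bottle, 55 mm in diameter, 104 mm tall; origin at the centre of its underside. To be left alone.
Not all that is in view belongs to the job. What is shaped like the part that bears tile_center but green is not meant.

How it is judged:
On the way, in this order (a step that is already met when the one before it is completed fails the run):
1. the fence stays at 45 degrees (within 2) by itself, touched by nothing (angle between the x axis of fence_face and the x axis of bed_ref, either way round between 0.75 and 0.8205 rad and contact force between fence and anything else below 0.05 N), for 0.4 s.
2. the tile, flat on the bed, is pressed with its long edge against the fence's working face with at least 1 N (angle between the x axis of tile_center and the x axis of fence_face, either way round below 0.052 rad and y of tile_center in the frame of fence_face between 0.0135 and 0.0185 m and x of tile_center in the frame of fence_face between -0.045 and 0.045 m and z of tile_center in the frame of bed_ref between 0.001 and 0.0055 m and contact force between tile and fence above 1 N), for 0.06 s.
At the end, for the whole second after the job is handed in: The fence stands at 45 degrees within 2; the tile lies flat on the bed beside the bar (its centre within 45 mm of the face's middle along the fence), its long edge parallel to the fence within 3 degrees and within 2.5 mm of the working face, at rest (angle between the x axis of fence_face and the x axis of bed_ref, either way round between 0.75 and 0.8205 rad and angle between the x axis of tile_center and the x axis of fence_face, either way round below 0.052 rad and y of tile_center in the frame of fence_face between 0.0135 and 0.0185 m and x of tile_center in the frame of fence_face between -0.045 and 0.045 m and z of tile_center in the frame of bed_ref between 0.001 and 0.0055 m and linear speed of tile below 0.01 m/s); the robot touches nothing.
It fails at once if the nippers is pushed more than 20 mm or tipped (distance of nippers from where it was at the start of the episode above 0.02 m or angle between nippers's own z axis and vertical above 0.3 rad).
It fails at once if the jar is pushed more than 20 mm or tipped (distance of jar from where it was at the start of the episode above 0.02 m or angle between jar's own z axis and vertical above 0.3 rad).
It fails at once if the glue bottle is pushed more than 20 mm or tipped (distance of glue_bottle from where it was at the start of the episode above 0.02 m or angle between glue_bottle's own z axis and vertical above 0.3 rad).
It also fails if it takes over 69 s, if anything falls off the work surface, if the arm or the gripper's body presses on something with over 40 N, if the wrist force passes 120 N, or if a joint passes its speed limit or range.

ROBOT

A 6-joint arm with a two-finger parallel gripper is mounted at the origin on the work surface; the furniture and walls round the work are solid. World frame = base frame: x ahead of the robot, y to its left, z up, the work surface at z = 0. Lengths are in m, angles in rad, forces in N, time in s.
With the tool pointing down it reaches from about 0.375 to 0.9 m from the base axis. Payload 3.1 kg.
Tool frame: the origin (TCP) lies midway between the tips of the shut fingers; the grasp point (between the pads) lies 19 mm behind it; x points along the fingers, y is the direction in which the jaws open and shut, and the axes are right-handed (so a half turn about x gives the same grasp; the last joint's range is limited). The gripper opens to 87 mm and grips with 3 to 60 N. Pads are 19 mm wide; open, the fingers measure 117 mm over their backs; the gripper's body (75 mm by 190 mm) begins 51 mm behind the grasp point.
Start: joints at [-1.357, 0.527, 1.433, -0, 1.181, -0.178], TCP at [0.239, -0.577, 0.223] pointing down, gripper open.
Joint ranges: [-3.08, 3.08], [-0.75, 2.2], [0.22, 2.44], [-1.43, 4.57], [0, 2.65], [-2.85, 2.85]. Speed limits (rad/s): [2.79, 2.79, 3.14, 3.14, 3.14, 3.14].

INTERFACE

Orientations are given as a unit quaternion [x, y, z, w].
In Python, from rig import get_obs, imaging, robot gives the robot as it stands.
- The arm moves only by the shell command python3 -m inch 'ROWS' [FORCE]. ROWS is JSON, a list of rows, each a list of 3 entries, a list of its own where there are three numbers: the finger opening in mm, from 0 to 87, then the shift along the tool's x, y, z in mm, then the turn, a rotation vector about the tool's x, y, z in degrees. In form: [[grip, [dx, dy, dz], [wx, wy, wz]], ...]. A call has 1 to 12 rows; each row shifts and turns the pose as measured when the row begins, along the tool's axes as they then stand; what a row does not reach is not made up. A row lasts 1/8 s, in which the tool goes at most 62.5 mm and 10.7 degrees, less where a joint would pass 70% of its speed; a pose out of reach is approached as far as the arm can. A call with a gripper value outside its range is refused whole. The fingers move at their own pace and stop on an object; FORCE is the grip in N (left out, the last holds). Time passes only in rows, so rows that do not move let the fingers close. It gives the time, the measured TCP pose, the force and the opening at its end, in the units of the state.
- get_obs(): the state, without advancing time (a new reading comes with each control period).
- imaging.camera(name): name is "scene" or "side" or "wrist"; returns the picture (480x640x3 uint8, red, green, blue); there is no depth.
- imaging.camera_params(name): a dict with "camera_matrix" (3x3 intrinsics, pixels), "xyz" and "rotation" of the camera in the world. Camera axes: x right, y down, z forward; pixel columns grow to the right and rows downward; lengths in m; the calibration is good to about 2 mm. A picture is of the moment at which its call begins: read the wrist's pose just before it. camera_params takes no time and is no camera call; for the wrist camera it gives the pose at the moment of the call.
- robot.hand_in(): hands the job in, once; it reports no verdict.
Trained networks look in the newest picture that a camera, given by its name, has taken for a name from the list of things; names that differ only in an ending like _2 or _b are one class to them, and where a whole thing is asked for, a point or a joint stands for the part that bears it (a point fixed in the world has none). Each returns a list of dicts, best first, with "confidence" (0 to 1); they miss things now and then, are a little off and sometimes report something else, mostly with a low value. They report only what shows in the picture. A call takes as long as a camera call. They do not tell look-alikes from the thing itself.
- imaging.cut_out(camera, target): "pixels" (480x640 bool, what is visible of it) and "box" ([centre column, centre row, width, height] in pixels, round what is visible of it).
- imaging.tip_of(camera, target): "pixel" ([column, row] in pixels: a listed point, or the origin of a listed thing).
The state is a dict: "time": time; "q": joint angles; "joint_velocities": joint speeds; "joint_torque": joint torques, N m; "position": TCP position; "tool_rot": TCP orientation; "ft_force": force on the tool from outside, world axes, zero at the start; "moment": the same for the moment, N m; "grip_width": finger opening in m.
Only numpy, scipy, OpenCV 4.12 (cv2) and the standard library are available. Lean on these libraries where they do the work, as an engineer would, in place of code of your own. Each camera call takes 0.05 s, during which the arm holds its last target. There are 200 camera calls.

## Working session

There is one attempt and no reset: what is moved stays moved. The work goes in short steps, Python scripts to look and compute and a shell command to move; the robot and the scene stay as the last step left them, time stands still between calls to the robot, and variables do not carry over. Pictures are saved under pics/ and viewed, about 8 in all and at most 12, crops included, and the job is handed in when it is done.

```bash
mkdir -p pics; ls; cat > h.py <<'E'
import numpy as np, cv2, json
from rig import get_obs, imaging, robot
from scipy.spatial.transform import Rotation as R
def P(c):
    p=imaging.camera_params(c); K=np.array(p["camera_matrix"]); t=np.array(p["xyz"]); r=np.array(p["rotation"])
    if r.shape!=(3,3): r=R.from_quat(r).as_matrix()
    return K,t,r
def ray(c,px,z,cam=None):
    K,t,r=cam or P(c); d=r@np.linalg.solve(K,[px[0],px[1],1]); return t+d*(z-t[2])/d[2]
def proj(c,X,cam=None):
    K,t,r=cam or P(c); v=K@(r.T@(np.array(X)-t)); return v[:2]/v[2]
E
python3 - <<'E'
from h import *
o=get_obs(); print({k:np.round(v,3) for k,v in o.items()})
for c in("scene","side"):
    im=imaging.camera(c); cv2.imwrite(f"pics/{c}0.png",im[:,:,::-1]); print(c,np.round(P(c)[1],3))
    for n,z in(("bed_ref",.03),("fence_pivot",.03),("fence_face",.037),("fence_post",.059),("tile_center",.003),("cutter",0),("nippers",0),("jar",0),("glue_bottle",0)):
        for d in imaging.tip_of(c,n)[:3]: print(c,n,round(d["confidence"],2),np.round(d["pixel"]),np.round(ray(c,d["pixel"],z),3))
E
```

```text
pics
{'time': np.float64(0.0), 'q': array([-1.356,  0.528,  1.434, -0.   ,  1.181, -0.178]), 'joint_velocities': array([0.   , 0.001, 0.   , 0.001, 0.001, 0.001]), 'joint_torque': array([-1.0000e-03, -4.4005e+01, -1.7659e+01,  6.3000e-02,  5.8000e-02,
       -0.0000e+00]), 'position': array([ 0.239, -0.577,  0.222]), 'tool_rot': array([-0.693, -0.139,  0.694, -0.137]), 'ft_force': array([-0.108, -0.52 , -0.186]), 'moment': array([ 0.018, -0.014, -0.016]), 'grip_width': np.float64(0.087)}
scene [-0.311  0.925  0.726]
scene bed_ref 0.86 [378. 220.] [ 0.458 -0.115  0.03 ]
scene fence_pivot 0.77 [383. 230.] [ 0.41  -0.078  0.03 ]
scene fence_face 0.66 [377. 213.] [ 0.48  -0.139  0.037]
scene tile_center 0.79 [318. 257.] [0.468 0.126 0.003]
scene tile_center 0.75 [350. 291.] [0.305 0.179 0.003]
scene tile_center 0.68 [288. 267.] [0.487 0.219 0.003]
scene cutter 0.74 [372. 226.] [ 0.481 -0.119  0.   ]
scene nippers 0.57 [318. 308.] [0.317 0.28  0.   ]
scene jar 0.86 [231. 297.] [0.491 0.402 0.   ]
scene glue_bottle 0.93 [223. 318.] [0.441 0.46  0.   ]
side [0.014 1.091 0.694]
side bed_ref 0.57 [370. 188.] [ 0.456 -0.116  0.03 ]
side fence_pivot 0.78 [386. 199.] [ 0.401 -0.08   0.03 ]
side fence_face 0.59 [357. 181.] [ 0.495 -0.129  0.037]
side fence_post 0.61 [350. 166.] [ 0.527 -0.156  0.059]
side tile_center 0.88 [389. 277.] [0.299 0.18  0.003]
side tile_center 0.81 [298. 268.] [0.481 0.228 0.003]
side tile_center 0.71 [325. 244.] [0.469 0.122 0.003]
side cutter 0.94 [372. 198.] [ 0.451 -0.125  0.   ]
side nippers 0.7 [360. 300.] [0.328 0.27  0.   ]
side jar 0.65 [255. 326.] [0.472 0.418 0.   ]
side glue_bottle 0.79 [262. 354.] [0.424 0.473 0.   ]
```

View pics/scene0.png

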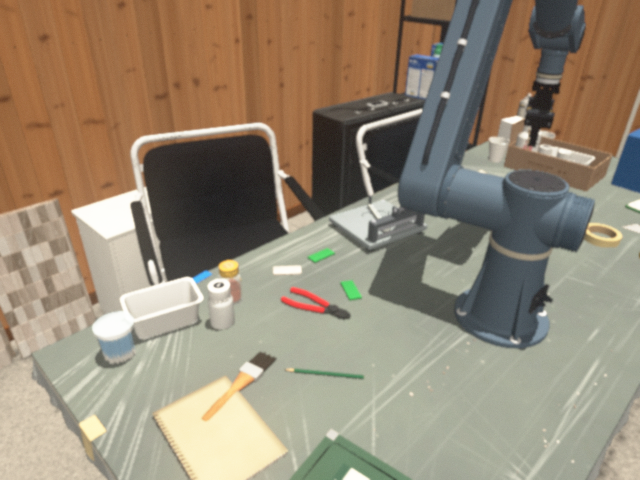

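View pics/side0.png

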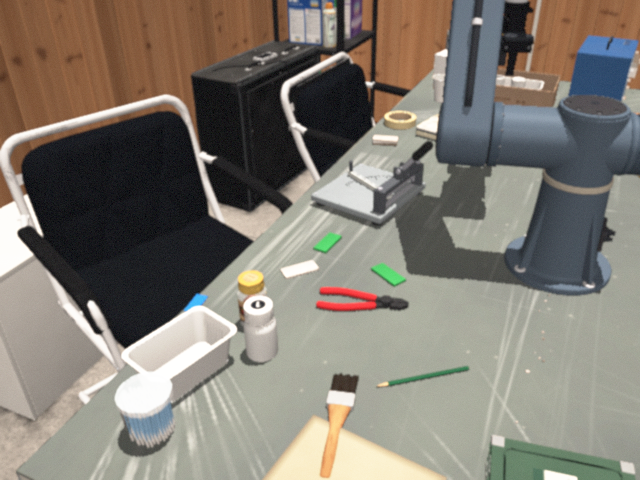

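The meant tile is the cream one at scene (288,268) and side (299,269). The two at scene (320,256) and (350,290) are green, so they are decoys. Next I'll bring the wrist camera over the cutter.

```bash
cat >> h.py <<'E'
def yaw(o=None):
    o=o or get_obs(); M=R.from_quat(o["tool_rot"]).as_matrix(); return np.degrees(np.arctan2(M[1,1],M[0,1]))
def plan(pos,a):
    """turn (deg about tool x) to get y axis to world yaw a, then shift mm in the tool axes after that turn"""
    o=get_obs(); a0=yaw(o); w=(a0-a+180)%360-180; r=np.radians(a)
    T=np.c_[[0,0,-1],[np.cos(r),np.sin(r),0],[np.sin(r),-np.cos(r),0]]
    e=R.from_matrix(R.from_quat(o["tool_rot"]).as_matrix().T@(T@R.identity().as_matrix())).as_rotvec(degrees=True)
    print("t",o["time"],"pos",np.round(o["position"],4),"yaw",round(a0,1),"rotvec",np.round(e,1),"shift after turn mm",np.round(1000*T.T@(np.array(pos)-o["position"]),1),"now",np.round(1000*R.from_quat(o["tool_rot"]).as_matrix().T@(np.array(pos)-o["position"]),1), "q6",round(o["q"][5],2))
E
python3 - <<'E'
from h import *
K,t,r=P("wrist"); print(t,r.round(2)); print(R.from_quat(get_obs()["tool_rot"]).as_matrix().round(2))
plan((.50,-.13,.34),yaw())
E
```

```text
[ 0.3149654  -0.54678476  0.38502708] [[ 0.38 -0.88 -0.27]
 [-0.92 -0.37 -0.11]
 [-0.    0.29 -0.96]]
[[-0.    0.38 -0.92]
 [ 0.   -0.92 -0.38]
 [-1.   -0.    0.  ]]
t 1.0 pos [ 0.2393 -0.5774  0.2225] yaw -67.5 rotvec [0. 0. 0.] shift after turn mm [-117.5 -313.5 -412.1] now [-117.4 -313.5 -412.1] q6 -0.18
```

```bash
python3 -m inch '[[87,[-60,0,0],[0,0,0]],[87,[-50,-20,-30],[0,0,0]],[87,[0,-36,-48],[0,0,0]],[87,[0,-36,-48],[0,0,0]],[87,[0,-36,-48],[0,0,0]],[87,[0,-36,-48],[0,0,0]],[87,[0,-36,-48],[0,0,0]],[87,[0,-36,-48],[0,0,0]],[87,[0,-36,-48],[0,0,0]],[87,[0,-36,-48],[0,0,0]]]'
python3 - <<'E'
from h import *
plan((.50,-.13,.34),yaw())
im=imaging.camera("wrist"); cv2.imwrite("pics/w1.png",im[:,:,::-1])
for n,z in(("bed_ref",.03),("fence_pivot",.03),("fence_face",.037),("fence_post",.059)):
    for d in imaging.tip_of("wrist",n)[:2]: print(n,round(d["confidence"],2),np.round(d["pixel"]),np.round(ray("wrist",d["pixel"],z),4))
E
```

```text
time: 2.25
position: [0.5119, -0.1278, 0.3375]
tool_rot: [0.696, 0.132, -0.692, 0.137]
ft_force: [0.4, -1.0, -0.6]
grip_width: 0.0867
t 2.25 pos [ 0.5119 -0.1278  0.3375] yaw -68.1 rotvec [ 0.  -0.3 -0.5] shift after turn mm [-2.5 -2.4 11.8] now [-2.6 -2.4 11.8] q6 0.73
bed_ref 0.68 [289. 228.] [ 0.4618 -0.1091  0.03  ]
fence_pivot 0.74 [256. 255.] [ 0.4075 -0.0841  0.03  ]
fence_face 0.77 [298. 218.] [ 0.4785 -0.1194  0.037 ]
fence_face 0.21 [292. 228.] [ 0.4622 -0.1167  0.037 ]
fence_post 0.74 [ 42. 112.] [0.4898 0.1937 0.059 ]
fence_post 0.59 [338. 202.] [ 0.5202 -0.1577  0.059 ]
```

View pics/w1.png

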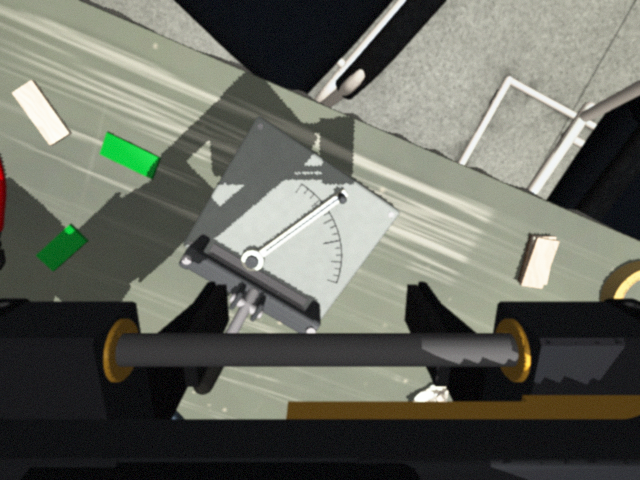

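```bash
python3 - <<'E'
from h import *
im=cv2.imread("pics/w1.png"); 
c=[ray("wrist",p,.03)[:2] for p in((259,117),(399,212),(314,332),(183,262))]
c=np.array(c); print(c.round(4)); print([round(np.linalg.norm(c[i]-c[(i+1)%4]),4) for i in range(4)], c.mean(0).round(4))
print([round(np.degrees(np.arctan2(*(c[(i+1)%4]-c[i])[::-1])),1) for i in range(4)])
a=ray("wrist",(252.5,261),.052); b=ray("wrist",(343,194),.074); b2=ray("wrist",(339,202),.045)
print(a,b,np.linalg.norm((b-a)[:2]),np.degrees(np.arctan2((b-a)[1],(b-a)[0])))
cv2.imwrite("pics/w1c.png",cv2.resize(im[100:345,170:420],None,fx=2.4,fy=2.4,interpolation=cv2.INTER_CUBIC))
E
```

```text
[[ 0.5756 -0.0314]
 [ 0.5329 -0.241 ]
 [ 0.3262 -0.2037]
 [ 0.3601  0.0023]]
[np.float64(0.2139), np.float64(0.21), np.float64(0.2088), np.float64(0.2182)] [ 0.4487 -0.1184]
[np.float64(-101.5), np.float64(169.8), np.float64(80.7), np.float64(-8.9)]
[ 0.40552835 -0.08564125  0.052     ] [ 0.53275086 -0.15729945  0.074     ] 0.1460152972595376 -29.390428173600302
```

View pics/w1c.png

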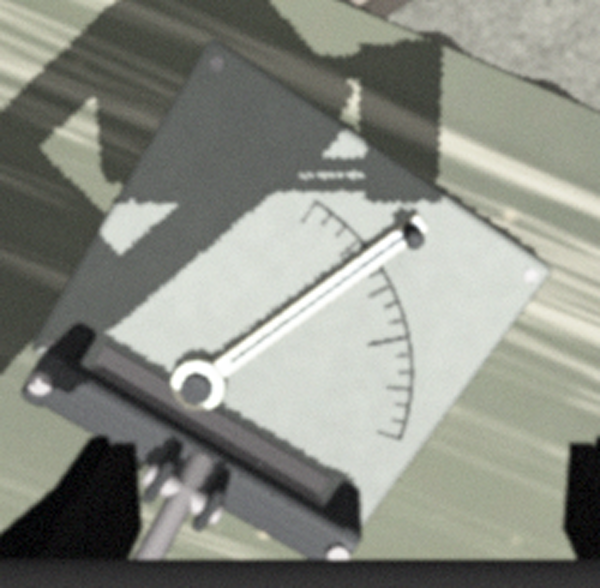

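```bash
python3 - <<'E'
from h import *
a=ray("wrist",(252.5,261),.052)[:2]
for p in((312,212),(322,206),(304,221),(370,345),(395,341),(382,343),(390,437),(404,440),(380,434)):
    q=ray("wrist",(170+p[0]/2.4,100+p[1]/2.4),.03)[:2]-a; print(p,np.linalg.norm(q).round(4),np.degrees(np.arctan2(q[1],q[0])).round(1))
E
```

```text
(312, 212) 0.1103 -12.3
(322, 206) 0.116 -13.6
(304, 221) 0.1039 -11.8
(370, 345) 0.0951 -58.0
(395, 341) 0.1093 -58.1
(382, 343) 0.1019 -58.1
(390, 437) 0.1127 -88.5
(404, 440) 0.1211 -88.0
(380, 434) 0.1066 -88.6
```

The crop shows the bar running from its boss at crop (197,388) to the post at (413,228), about 18° on the scale. The long 45° tick is near (383,343). I'll turn the tool to the push direction and go above the post.

```bash
python3 -m inch '[[60,[0,0,0],[10.5,0,0]],[60,[0,0,0],[10.5,0,0]],[60,[0,0,0],[10.5,0,0]],[60,[0,0,0],[10.5,0,0]],[60,[0,0,0],[10.5,0,0]],[60,[0,0,0],[10.5,0,0]],[60,[0,0,0],[6,0,0]]]' 20
python3 - <<'E'
from h import *
plan((.531,-.156,.05),-136)
E
```

```text
time: 3.38
position: [0.5046, -0.144, 0.337]
tool_rot: [0.645, -0.297, -0.641, -0.292]
ft_force: [-1.2, -0.4, 1.0]
grip_width: 0.0605
t 3.375 pos [ 0.5046 -0.144   0.337 ] yaw -139.3 rotvec [-3.3 -0.5 -0.2] shift after turn mm [287.  -10.6 -27. ] now [287.1 -13.  -23.9] q6 1.94
```

```bash
python3 -m inch '[[60,[50,-5,-12],[-3,-0.5,0]],[60,[55,-5,-12],[0,0,0]],[60,[55,0,0],[0,0,0]],[60,[45,0,0],[0,0,0]],[60,[10,0,0],[0,0,0]],[60,[0,0,0],[0,0,0]]]'
python3 - <<'E'
from h import *
plan((.531,-.156,.05),-136)
im=imaging.camera("wrist"); cv2.imwrite("pics/w2.png",im[:,:,::-1])
for n,z in(("fence_pivot",.03),("fence_post",.059)):
    for d in imaging.tip_of("wrist",n)[:2]: print(n,round(d["confidence"],2),np.round(d["pixel"]),np.round(ray("wrist",d["pixel"],z),4))
E
```

```text
time: 4.12
position: [0.5281, -0.1715, 0.1203]
tool_rot: [0.651, -0.286, -0.645, -0.282]
ft_force: [0.5, -0.3, -1.0]
grip_width: 0.06
t 4.125 pos [ 0.5281 -0.1715  0.1203] yaw -137.3 rotvec [-1.3 -0.6 -0.1] shift after turn mm [ 70.3 -12.8   9.2] now [ 70.2 -12.8  10.2] q6 1.89
fence_post 0.83 [305. 279.] [ 0.5268 -0.1566  0.059 ]
```

View pics/w2.png

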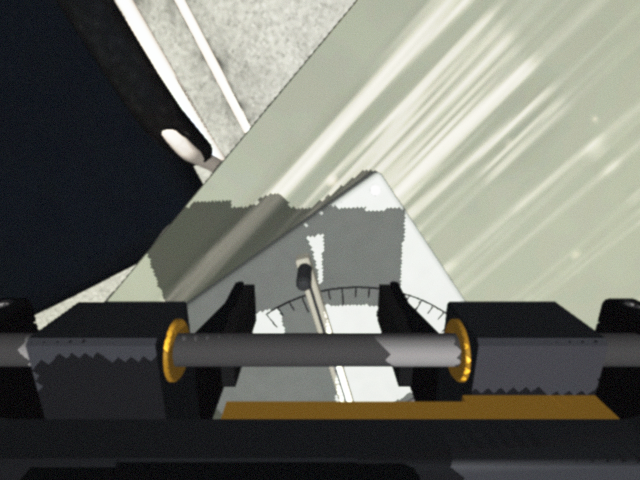

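The post shows at (304,277), between the jaws and slightly to the left. I'll shift, descend and grip it.

```bash
python3 -m inch '[[60,[5,-12,9],[0,0,0]],[50,[35,0,0],[0,0,0]],[40,[30,0,0],[0,0,0]],[30,[0,0,0],[0,0,0]],[9,[0,0,0],[0,0,0]],[9,[0,0,0],[0,0,0]],[9,[0,0,0],[0,0,0]]]' 20
python3 - <<'E'
from h import *
o=get_obs(); p=o["position"]; pv=np.array([.4055,-.085]); d=p[:2]-pv
print(o["ft_force"].round(1),o["grip_width"],yaw(),np.linalg.norm(d),np.degrees(np.arctan2(d[1],d[0])))
for a in(-40,-50,-58,-63): plan((*(pv+.144*np.array([np.cos(np.radians(a)),np.sin(np.radians(a))])),.051),-136)
E
```

```text
time: 5.15
position: [0.5375, -0.1544, 0.0586]
tool_rot: [0.657, -0.285, -0.639, -0.279]
ft_force: [-3.9, -0.9, -1.6]
grip_width: 0.0116
[-3.9 -0.9 -1.6] 0.011604346556522491 -137.0057658712742 0.14911834761930923 -27.734106311181883
t 5.15 pos [ 0.5375 -0.1544  0.0586] yaw -137.0 rotvec [-1.  -1.5  0.2] shift after turn mm [ 7.6 31.7 -1.6] now [ 7.6 31.7 -2. ] q6 1.92
t 5.15 pos [ 0.5375 -0.1544  0.0586] yaw -137.0 rotvec [-1.  -1.5  0.2] shift after turn mm [ 7.6 56.8 -2. ] now [ 7.5 56.8 -2.8] q6 1.92
t 5.15 pos [ 0.5375 -0.1544  0.0586] yaw -137.0 rotvec [-1.  -1.5  0.2] shift after turn mm [ 7.6 76.7  0.8] now [ 7.4 76.7 -0.4] q6 1.92
t 5.15 pos [ 0.5375 -0.1544  0.0586] yaw -137.0 rotvec [-1.  -1.5  0.2] shift after turn mm [ 7.6 88.8  3.9] now [ 7.3 88.9  2.5] q6 1.92
```

```bash
python3 -m inch '[[9,[0,16,-2],[0,0,0]],[9,[0,16,-1],[0,0,0]],[9,[0,16,0],[0,0,0]],[9,[0,14,1],[0,0,0]],[9,[0,12,1],[0,0,0]],[9,[0,8,2],[0,0,0]],[9,[0,2,1],[0,0,0]]]' 20
cat >> h.py <<'E'
def ang():
    o=get_obs(); p=o["position"]; d=p[:2]-np.array([.4055,-.085])
    print(o["time"],p.round(4),"F",o["ft_force"].round(1),"w",o["grip_width"].round(4),"yaw",yaw(o).round(1),"r,ang",np.linalg.norm(d).round(4),np.degrees(np.arctan2(d[1],d[0])).round(2))
E
python3 -c "
from h import *
ang(); plan((*(np.array([.4055,-.085])+.144*np.array([np.cos(np.radians(-63)),np.sin(np.radians(-63))])),.055),yaw())"
```

```text
time: 6.02
position: [0.4792, -0.2148, 0.0606]
tool_rot: [0.662, -0.286, -0.63, -0.288]
ft_force: [4.0, 3.5, -2.1]
grip_width: 0.0092Traceback (most recent call last):
  File "<string>", line 3, in <module>
    ang(); plan((*(np.array([.4055,-.085])+.144*np.array([np.cos(np.radians(-63)),np.sin(np.radians(-63))])),.055),yaw())
    ~~~^^
  File "h.py", line 22, in ang
    print(o["time"],p.round(4),"F",o["ft_force"].round(1),"w",o["grip_width"].round(4),"yaw",yaw(o).round(1),"r,ang",np.linalg.norm(d).round(4),np.degrees(np.arctan2(d[1],d[0])).round(2))
                                                              ^^^^^^^^^^^^^^^^^^^^^
AttributeError: 'float' object has no attribute 'round'
```

```bash
sed -i 's/o\["grip_width"\].round(4)/round(float(o["grip_width"]),4)/' h.py
python3 -m inch '[[9,[0,5,1],[0,0,0]],[9,[0,1,0],[0,0,0]]]' 20; python3 -c "
from h import *
ang()"
python3 -m inch '[[40,[0,0,0],[0,0,0]],[40,[0,0,0],[0,0,0]],[60,[-20,0,0],[0,0,0]],[60,[-50,0,0],[0,0,0]],[60,[-60,0,-30],[0,0,0]],[60,[-60,0,-30],[0,0,0]],[60,[0,0,0],[0,0,0]],[60,[0,0,0],[0,0,0]],[60,[0,0,0],[0,0,0]]]'
python3 - <<'E'
from h import *
ang()
im=imaging.camera("wrist"); cv2.imwrite("pics/w3.png",im[:,:,::-1]); np.savez("w3.npz",*P("wrist"))
for n,z in(("bed_ref",.03),("fence_pivot",.03),("fence_face",.037),("fence_post",.059)):
    for d in imaging.tip_of("wrist",n)[:2]: print(n,round(d["confidence"],2),np.round(d["pixel"]),np.round(ray("wrist",d["pixel"],z),4))
E
```

```text
time: 6.28
position: [0.474, -0.2178, 0.0605]
tool_rot: [0.662, -0.287, -0.629, -0.291]
ft_force: [4.0, 5.1, -2.1]
grip_width: 0.0088
6.275 [ 0.474  -0.2178  0.0605] F [ 4.   5.1 -2.1] w 0.0088 yaw -138.2 r,ang 0.1494 -62.71
time: 7.4
position: [0.4988, -0.2626, 0.2509]
tool_rot: [0.66, -0.289, -0.63, -0.29]
ft_force: [-0.1, -0.1, -1.1]
grip_width: 0.0598
7.4 [ 0.4988 -0.2626  0.2509] F [-0.1 -0.1 -1.1] w 0.0598 yaw -138.4 r,ang 0.2006 -62.27
bed_ref 0.93 [261. 336.] [ 0.4557 -0.1081  0.03  ]
fence_pivot 0.57 [282. 375.] [ 0.4033 -0.0854  0.03  ]
fence_face 0.69 [286. 315.] [ 0.4538 -0.1519  0.037 ]
fence_post 0.78 [296. 277.] [ 0.4798 -0.2029  0.059 ]
```

View pics/w3.png

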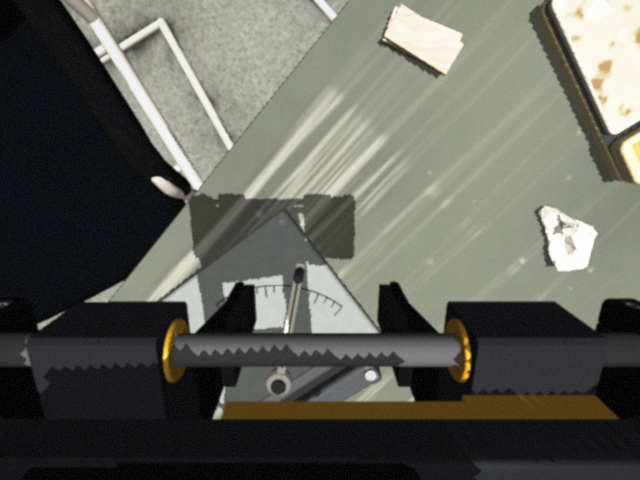

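The gripper hides the bar in this view. I'll back off so that the cutter sits in the upper half of the picture.

```bash
python3 -m inch '[[60,[-50,0,30],[0,0,0]],[60,[0,0,50],[0,0,0]],[60,[0,0,50],[0,0,0]],[60,[0,0,0],[0,0,0]],[60,[0,0,0],[0,0,0]]]'
python3 - <<'E'
from h import *
ang()
im=imaging.camera("wrist"); cv2.imwrite("pics/w4.png",im[:,:,::-1]); np.savez("w4.npz",*P("wrist"))
for n,z in(("bed_ref",.03),("fence_pivot",.03),("fence_face",.037),("fence_post",.059)):
    for d in imaging.tip_of("wrist",n)[:2]: print(n,round(d["confidence"],2),np.round(d["pixel"]),np.round(ray("wrist",d["pixel"],z),4))
cv2.imwrite("pics/w4c.png",cv2.resize(im[80:330,120:440,::-1],None,fx=2.4,fy=2.4,interpolation=cv2.INTER_CUBIC))
E
```

```text
time: 8.28
position: [0.409, -0.162, 0.2942]
tool_rot: [0.658, -0.289, -0.632, -0.291]
ft_force: [0.3, -0.3, 0.1]
grip_width: 0.0603
8.275 [ 0.409  -0.162   0.2942] F [ 0.3 -0.3  0.1] w 0.0603 yaw -138.3 r,ang 0.0771 -87.38
bed_ref 0.95 [263. 209.] [ 0.4601 -0.1157  0.03  ]
fence_pivot 0.73 [282. 256.] [ 0.4056 -0.0865  0.03  ]
fence_face 0.92 [286. 189.] [ 0.4554 -0.1534  0.037 ]
fence_post 0.97 [302. 140.] [ 0.4764 -0.2079  0.059 ]
```

View pics/w4c.png

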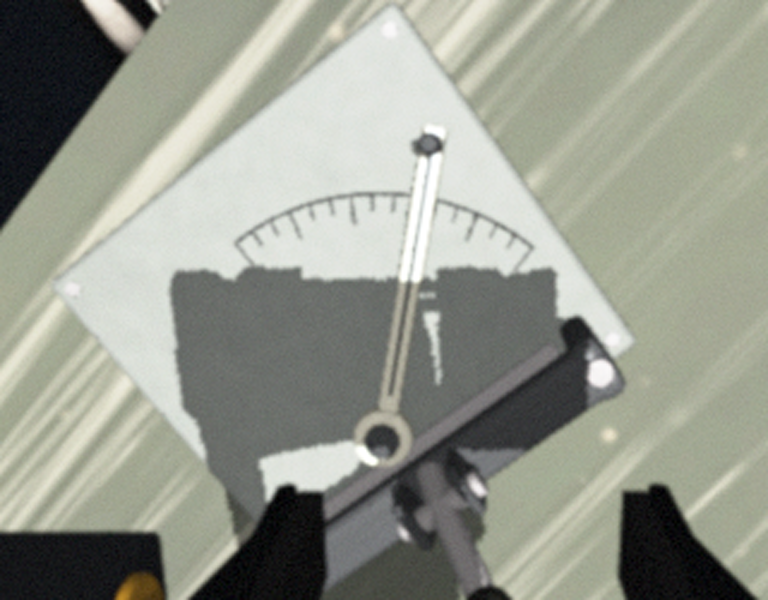

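```bash
cat > fit.py <<'E'
from h import *
from scipy.optimize import least_squares
def fitcut(cam,corn,tick,off,s):
    px=lambda p: np.array([off[0]+p[0]/s,off[1]+p[1]/s])
    def model(v):
        x,y,a,Rr=v; c,sn=np.cos(a),np.sin(a); W=lambda u,w,z:(x+c*u-sn*w,y+sn*u+c*w,z)
        r=[]
        for (u,w),p in corn: r+=list(proj(None,W(u,w,.03),cam)-px(p))
        for t,p in tick:
            t=np.radians(t); r+=list(proj(None,W(.06-Rr*np.cos(t),-.02+Rr*np.sin(t),.03),cam)-px(p))
        return np.array(r)
    f=least_squares(model,[.449,-.118,np.radians(168),.112],loss="soft_l1")
    x,y,a,Rr=f.x; c,sn=np.cos(a),np.sin(a); pv=np.array([x+c*.06+sn*.02,y+sn*.06-c*.02])
    print("cutter",x.round(4),y.round(4),"yaw",np.degrees(a).round(2),"R",Rr.round(4),"pivot",pv.round(4)); print("res px",model(f.x).reshape(-1,2).round(1).tolist())
    return x,y,a,pv,px
E
python3 - <<'E'
from fit import *
z=np.load("w4.npz"); cam=[z[k] for k in z.files]
x,y,a,pv,px=fitcut(cam,[((-.1,-.11),(53,286)),((-.1,.11),(391,2)),((.1,.11),(635,344))],[(0,(236,243)),(15,(290,213)),(30,(351,195)),(60,(477,211)),(75,(535,248))],(120,80),2.4)
post=ray(None,px((428,143)),.074,cam); boss=ray(None,px((381,440)),.052,cam)
def th(d): return (180+np.degrees(a)-np.degrees(np.arctan2(d[1],d[0])))%360
print("post",post.round(4),"boss",boss.round(4),th((post-boss)[:2]),th(post[:2]-pv),np.linalg.norm(post[:2]-pv))
for t in(0,45): print("dir",t,np.degrees(a)+180-t-360)
for l in(((379,400),(414,165)),((403,405),(441,165)),((391,400),(428,165))):
    p,q=[ray(None,px(k),.045,cam) for k in l]; print("edge",th((q-p)[:2]))
E
```

```text
cutter 0.4573 -0.1133 yaw 168.62 R 0.1196 pivot [ 0.4024 -0.0818]
res px [[-3.3, 0.7], [0.7, -1.5], [2.5, 0.2], [-0.4, 0.3], [-0.5, -0.5], [-0.1, 0.1], [0.7, 1.2], [-0.4, -0.3]]
post [ 0.478  -0.2055  0.074 ] boss [ 0.4046 -0.0834  0.052 ] 47.58494634430224 47.18021779714536 0.14499189350179023
dir 0 -11.382430371309795
dir 45 -56.382430371309795
edge 46.648789281776374
edge 46.731363405347224
edge 46.900522585858425
```

Fitting the picture puts the fence at about 47°, at the upper tolerance edge. Pushing it back always springs 9°, so I'll push it back to about 36° and let it spring to 45°.

```bash
python3 -c "
from h import *
plan((.478,-.2055,.058),-143)"
```

```text
t 8.525 pos [ 0.4091 -0.1624  0.2938] yaw -138.4 rotvec [ 4.6 -1.8  1.1] shift after turn mm [235.8 -29.1 -75.9] now [238.5 -18.7 -70.5] q6 1.77
```

```bash
python3 -m inch '[[60,[0,0,0],[4.6,-1.8,1]],[60,[40,-15,-40],[0,0,0]],[60,[50,-14,-36],[0,0,0]],[60,[50,0,0],[0,0,0]],[60,[30,0,0],[0,0,0]],[60,[0,0,0],[0,0,0]]]'
python3 -c "
from h import *
plan((.478,-.2055,.058),-143)
imaging.camera('wrist')
for d in imaging.tip_of('wrist','fence_post')[:2]: print(d['confidence'],ray('wrist',d['pixel'],.059).round(4),ray('wrist',d['pixel'],.074).round(4))"
```

```text
time: 9.28
position: [0.4856, -0.2128, 0.1191]
tool_rot: [0.634, -0.317, -0.629, -0.317]
ft_force: [-1.1, 1.3, 0.7]
grip_width: 0.0597
t 9.275 pos [ 0.4856 -0.2128  0.1191] yaw -143.3 rotvec [-0.3 -0.4  0.2] shift after turn mm [61.1  1.7 10.4] now [61.   2.  10.8] q6 1.88
0.2 [ 0.4779 -0.1462  0.059 ] [ 0.4816 -0.1549  0.074 ]
```

```bash
python3 -m inch '[[50,[30,2,8],[0,0,0]],[40,[30,0,2],[0,0,0]],[20,[0,0,0],[0,0,0]],[8,[0,0,0],[0,0,0]],[8,[0,0,0],[0,0,0]],[8,[0,0,0],[0,0,0]]]' 20
python3 -c "
from h import *
ang();plan((.4999,-.1878,.058),-143)"
```

```text
time: 10.12
position: [0.488, -0.2128, 0.0713]
tool_rot: [0.645, -0.319, -0.619, -0.315]
ft_force: [0.0, 0.6, -0.0]
grip_width: 0.0111
10.125 [ 0.488  -0.2128  0.0713] F [ 0.   0.6 -0. ] w 0.0111 yaw -143.3 r,ang 0.1521 -57.16
t 10.125 pos [ 0.488  -0.2128  0.0713] yaw -143.3 rotvec [-0.3 -2.   0.7] shift after turn mm [ 13.3 -24.6  12.8] now [ 13.1 -24.3  13.4] q6 1.88
```

```bash
python3 -m inch '[[40,[0,0,0],[0,0,0]],[40,[0,0,10],[0,2,-0.7]],[40,[10,0,0],[0,0,0]],[40,[5,0,0],[0,0,0]],[40,[0,0,0],[0,0,0]]]' 20
python3 -c "
from h import *
ang();plan((.478,-.2055,.056),-143)"
```

```text
time: 10.75
position: [0.4849, -0.207, 0.056]
tool_rot: [0.659, -0.32, -0.604, -0.313]
ft_force: [0.3, 0.5, 0.2]
grip_width: 0.0395
10.75 [ 0.4849 -0.207   0.056 ] F [0.3 0.5 0.2] w 0.0395 yaw -143.2 r,ang 0.1455 -56.94
t 10.75 pos [ 0.4849 -0.207   0.056 ] yaw -143.2 rotvec [-0.3 -4.2  1.5] shift after turn mm [0.  4.6 5.3] now [-0.5  4.6  5.3] q6 1.88
```

```bash
python3 -m inch '[[40,[0,4,4],[0,-4.2,1.5]],[20,[0,1,1],[0,0,0]],[8,[0,0,0],[0,0,0]],[8,[0,0,0],[0,0,0]],[8,[0,0,0],[0,0,0]]]' 20
python3 -c "
from h import *
ang();plan((.4999,-.1878,.056),-143)"
```

```text
time: 11.38
position: [0.4778, -0.2061, 0.0551]
tool_rot: [-0.632, 0.317, 0.632, 0.317]
ft_force: [0.3, 0.6, 0.4]
grip_width: 0.011
11.375 [ 0.4778 -0.2061  0.0551] F [0.3 0.6 0.4] w 0.011 yaw -143.3 r,ang 0.1411 -59.15
t 11.375 pos [ 0.4778 -0.2061  0.0551] yaw -143.3 rotvec [-0.3  0.  -0. ] shift after turn mm [ -0.9 -28.6   1.3] now [ -0.9 -28.6   1.5] q6 1.88
```

```bash
python3 -m inch '[[8,[0,-12,0],[0,0,0]],[8,[0,-10,0],[0,0,0]],[8,[0,-6,1],[0,0,0]],[8,[0,-1,0],[0,0,0]]]' 20
python3 -c "
from h import *
ang();plan((.4999,-.1878,.056),-143)"
```

```text
time: 11.88
position: [0.5005, -0.1889, 0.0551]
tool_rot: [-0.632, 0.317, 0.634, 0.313]
ft_force: [-4.4, -4.9, 0.3]
grip_width: 0.009
11.875 [ 0.5005 -0.1889  0.0551] F [-4.4 -4.9  0.3] w 0.009 yaw -143.0 r,ang 0.1408 -47.54
t 11.875 pos [ 0.5005 -0.1889  0.0551] yaw -143.0 rotvec [ 0.  -0.  -0.4] shift after turn mm [-0.9 -0.1  1.2] now [-0.9 -0.1  1.2] q6 1.94
```

```bash
python3 -m inch '[[80,[0,0,0],[0,0,0]],[80,[0,0,0],[0,0,0]],[80,[0,0,0],[0,0,0]],[80,[-40,0,0],[0,0,0]],[60,[-60,0,10],[0,0,0]],[60,[-60,0,40],[0,0,0]],[60,[-60,0,40],[0,0,0]],[60,[-25,0,0],[0,0,0]],[60,[0,0,0],[0,0,0]],[60,[0,0,0],[0,0,0]]]'
python3 - <<'E'
from h import *
ang()
im=imaging.camera("wrist"); cv2.imwrite("pics/w5.png",im[:,:,::-1]); np.savez("w5.npz",*P("wrist"))
for n,z in(("bed_ref",.03),("fence_pivot",.03),("fence_face",.037),("fence_post",.059)):
    for d in imaging.tip_of("wrist",n)[:2]: print(n,round(d["confidence"],2),np.round(d["pixel"]),np.round(ray("wrist",d["pixel"],z),4))
cv2.imwrite("pics/w5c.png",cv2.resize(im[80:330,120:440,::-1],None,fx=2.4,fy=2.4,interpolation=cv2.INTER_CUBIC))
E
```

```text
time: 13.12
position: [0.457, -0.1177, 0.289]
tool_rot: [-0.633, 0.314, 0.633, 0.316]
ft_force: [0.5, -0.2, 0.3]
grip_width: 0.0602
13.125 [ 0.457  -0.1177  0.289 ] F [ 0.5 -0.2  0.3] w 0.0602 yaw -142.9 r,ang 0.061 -32.4
bed_ref 0.91 [313. 203.] [ 0.4605 -0.1142  0.03  ]
fence_pivot 0.62 [336. 251.] [ 0.4026 -0.0843  0.03  ]
fence_face 0.58 [337. 182.] [ 0.4539 -0.151   0.037 ]
fence_post 0.74 [348. 129.] [ 0.4813 -0.2026  0.059 ]
```

View pics/w5c.png

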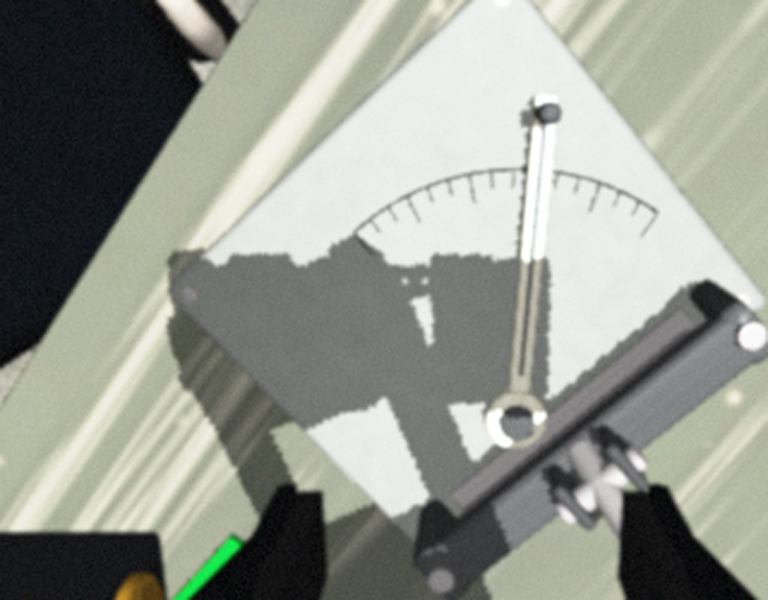

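```bash
python3 - <<'E'
from fit import *
z=np.load("w5.npz"); cam=[z[k] for k in z.files]
x,y,a,pv,px=fitcut(cam,[((-.1,-.11),(170,294)),((.1,.11),(768,302))],[(0,(356,237)),(15,(407,200)),(30,(470,177)),(60,(599,181)),(75,(658,211))],(120,80),2.4)
def th(d): return (180+np.degrees(a)-np.degrees(np.arctan2(d[1],d[0])))%360
post=ray(None,px((547,110)),.074,cam); boss=ray(None,px((516,422)),.052,cam)
print("post",post.round(4),"boss",boss.round(4),th((post-boss)[:2]),th(post[:2]-pv),np.linalg.norm(post[:2]-pv))
# model check: project bar top edges for several thetas
for t in(44,45,46,47):
    b=a+np.pi-np.radians(t); d=np.array([np.cos(b),np.sin(b)]); n=np.array([-d[1],d[0]])
    f=lambda r,o,zz:((proj(None,(*(pv+d*r+n*o),zz),cam)-(120,80))*2.4).round(0).tolist()
    print(t,"post",f(.144,0,.074),"topedges r=.08",f(.08,.005,.045),f(.08,-.005,.045),"r=.13",f(.13,.005,.045),f(.13,-.005,.045),"boss",f(0,0,.052))
im=cv2.imread("pics/w5c.png")
for r in(170,210,240): print(r,im[r,510:570:2].mean(1).round().astype(int).tolist())
E
```

```text
cutter 0.4578 -0.1142 yaw 169.0 R 0.1183 pivot [ 0.4027 -0.0831]
res px [[-3.0, 0.7], [2.1, -0.6], [-0.4, -0.5], [0.3, -0.6], [-0.2, -0.3], [0.4, 1.2], [-0.1, 0.7]]
post [ 0.4843 -0.2034  0.074 ] boss [ 0.4053 -0.0834  0.052 ] 45.63555958386115 44.8628056738782 0.14533244223805367
44 post [541.0, 113.0] topedges r=.08 [518.0, 258.0] [539.0, 258.0] r=.13 [524.0, 146.0] [546.0, 147.0] boss [520.0, 426.0]
45 post [548.0, 113.0] topedges r=.08 [521.0, 257.0] [542.0, 259.0] r=.13 [529.0, 146.0] [551.0, 147.0] boss [520.0, 426.0]
46 post [554.0, 114.0] topedges r=.08 [524.0, 257.0] [545.0, 259.0] r=.13 [534.0, 146.0] [556.0, 148.0] boss [520.0, 426.0]
47 post [560.0, 114.0] topedges r=.08 [527.0, 258.0] [548.0, 260.0] r=.13 [539.0, 146.0] [561.0, 148.0] boss [520.0, 426.0]
170 [174, 176, 179, 190, 193, 171, 128, 90, 107, 193, 250, 255, 255, 254, 240, 230, 243, 255, 255, 255, 251, 228, 201, 188, 188, 189, 195, 209, 221, 229]
210 [235, 235, 236, 235, 220, 178, 151, 193, 246, 255, 255, 253, 236, 211, 238, 253, 255, 255, 252, 242, 233, 232, 233, 234, 233, 233, 235, 235, 233, 233]
240 [234, 233, 223, 194, 154, 159, 215, 255, 255, 255, 252, 236, 228, 250, 255, 255, 255, 250, 241, 235, 235, 235, 234, 234, 235, 234, 234, 235, 234, 233]
```

The fence now rests at about 45.0–45.6°, untouched: the picture shows it centred on the scale's 45. On to the tile; its long axis lies at about −123° in the world.

```bash
python3 -c "
from h import *
plan((.434,.257,.22),-123)"
```

```text
t 13.375 pos [ 0.4569 -0.1184  0.2886] yaw -142.9 rotvec [-19.9   0.1   0.1] shift after turn mm [  68.6 -302.3  223.7] now [  69.6 -208.1  313. ] q6 2.0
```

```bash
python3 -m inch '[[87,[0,0,0],[-10,0,0]],[87,[0,0,0],[-10,0,0]],[87,[0,-45,33],[0,0,0]],[87,[0,-45,33],[0,0,0]],[87,[10,-45,33],[0,0,0]],[87,[10,-45,33],[0,0,0]],[87,[10,-45,33],[0,0,0]],[87,[15,-45,33],[0,0,0]],[87,[20,-30,25],[0,0,0]],[87,[0,0,0],[0,0,0]],[87,[0,0,0],[0,0,0]]]'
cat > tile.py <<'E'
from h import *
ang()
import sys
zt=float(sys.argv[1]); im=imaging.camera("wrist"); cam=P("wrist"); cv2.imwrite("pics/%s.png"%sys.argv[2],im[:,:,::-1])
for d in imaging.cut_out("wrist","tile_center")[:4]:
    m=d["pixels"]; col=im[m].mean(0).round(); (c,s,an)=cv2.minAreaRect(np.argwhere(m)[:,::-1].astype(np.float32))
    b=np.array([ray(None,p,zt,cam)[:2] for p in cv2.boxPoints((c,s,an))]); e=b[1]-b[0],b[2]-b[1]
    l=max(e,key=np.linalg.norm); print(round(d["confidence"],2),"px",np.round(c),"rgb",col,"centre",b.mean(0).round(4),"len",[round(np.linalg.norm(k),4) for k in e],"long yaw",np.degrees(np.arctan2(l[1],l[0])).round(1))
for d in imaging.tip_of("wrist","tile_center")[:3]: print("tip",round(d["confidence"],2),np.round(d["pixel"]),ray(None,d["pixel"],zt-.003,cam).round(4))
E
python3 tile.py .006 w6
```

```text
time: 14.75
position: [0.4314, 0.2624, 0.2154]
tool_rot: [-0.675, 0.199, 0.682, 0.2]
ft_force: [0.6, -0.1, 0.3]
grip_width: 0.087
14.75 [0.4314 0.2624 0.2154] F [ 0.6 -0.1  0.3] w 0.087 yaw -122.7 r,ang 0.3484 85.74
0.84 px [446. 260.] rgb [ 27. 216.  74.] centre [0.3071 0.1751] len [np.float64(0.074), np.float64(0.0337)] long yaw -29.7
0.76 px [316. 155.] rgb [249. 247. 240.] centre [0.4778 0.2319] len [np.float64(0.0328), np.float64(0.0724)] long yaw -129.7
0.73 px [425.  96.] rgb [ 27. 218.  75.] centre [0.4677 0.1162] len [np.float64(0.0745), np.float64(0.0329)] long yaw -96.3
tip 0.91 [315. 154.] [0.4789 0.2327 0.003 ]
tip 0.7 [425.  95.] [0.468  0.1147 0.003 ]
tip 0.62 [443. 259.] [0.3092 0.1755 0.003 ]
```

View pics/w6.png

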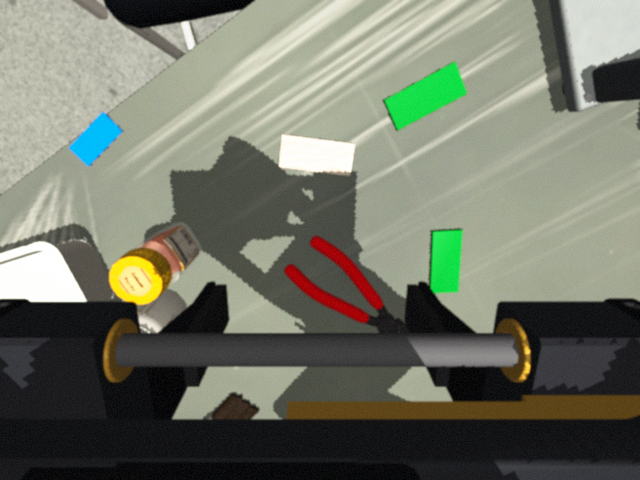

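The cream tile is at (316,155), at world (0.478, 0.232) with yaw −130°. The other two candidates, at (425,96) and (446,260), are green, so not meant. The picture shows the cream one clearly, with the nippers about 80 mm clear. Now I'll grasp it across its length.

```bash
python3 -m inch '[[87,[0,0,0],[7,0,0]],[87,[50,0,-20],[0,0,0]],[87,[50,0,-20],[0,0,0]],[87,[35,0,-15],[0,0,0]],[87,[0,0,0],[0,0,0]]]' 12
python3 -c "
from h import *
plan((.478,.232,.003),-129.7)"
```

```text
time: 15.52
position: [0.4809, 0.2218, 0.0824]
tool_rot: [0.664, -0.243, -0.663, -0.248]
ft_force: [-0.3, 0.5, 1.0]
grip_width: 0.0869
t 15.525 pos [0.4809 0.2218 0.0824] yaw -130.6 rotvec [-0.9  0.1  0.5] shift after turn mm [79.4 -6.   8.7] now [79.4 -5.2  8.7] q6 2.49
```

```bash
python3 -m inch '[[87,[20,-5.5,8.7],[-0.9,0,0.5]],[87,[30,0,0],[0,0,0]],[87,[15,0,0],[0,0,0]],[87,[5,0,0],[0,0,0]],[87,[0,0,0],[0,0,0]]]' 12
python3 -c "
from h import *
plan((.478,.232,.003),-129.7)"
```

```text
time: 16.15
position: [0.4833, 0.2321, 0.0186]
tool_rot: [0.668, -0.239, -0.661, -0.244]
ft_force: [0.0, 0.3, -0.2]
grip_width: 0.0869
t 16.15 pos [0.4833 0.2321 0.0186] yaw -129.9 rotvec [-0.2 -0.3  0.6] shift after turn mm [15.6  3.5  4. ] now [15.6  3.7  4. ] q6 2.5
```

```bash
python3 -m inch '[[87,[6,3.6,4],[0,0,0.5]],[87,[7,0,0],[0,0,0]],[87,[3,0,0],[0,0,0]],[70,[0,0,0],[0,0,0]],[70,[0,0,0],[0,0,0]],[68,[0,0,0],[0,0,0]],[68,[0,0,0],[0,0,0]]]' 12
python3 -c "
from h import *
ang();plan((.478,.232,.003),-129.7)"
```

```text
time: 17.02
position: [0.4788, 0.2323, 0.0033]
tool_rot: [0.668, -0.241, -0.662, -0.242]
ft_force: [-0.4, -1.6, -1.5]
grip_width: 0.0721
17.025 [0.4788 0.2323 0.0033] F [-0.4 -1.6 -1.5] w 0.0721 yaw -129.9 r,ang 0.3257 77.0
t 17.025 pos [0.4788 0.2323 0.0033] yaw -129.9 rotvec [-0.2 -0.5  0.2] shift after turn mm [0.3 0.7 0.4] now [0.3 0.7 0.4] q6 2.52
```

Gripped at 72.1 mm. I'll lift the tile, turn it and carry it to the bed.

```bash
python3 -m inch '[[68,[-15,0,0],[0,0,0]],[68,[-40,0,0],[0,0,0]],[68,[-50,0,0],[0,0,0]],[68,[-20,0,0],[-10,0,0]],[68,[0,0,0],[-10,0,0]],[68,[0,0,0],[-10,0,0]],[68,[0,0,0],[-10,0,0]],[68,[0,0,0],[-10,0,0]],[68,[0,0,0],[-10,0,0]],[68,[0,0,0],[-10,0,0]],[68,[0,0,0],[-3.5,0,0]]]'
python3 -c "
from h import *
ang();plan((.492,-.137,.10),-56.4)"
```

```text
time: 18.4
position: [0.4782, 0.2329, 0.1441]
tool_rot: [0.679, 0.217, -0.666, 0.221]
ft_force: [-0.2, 0.2, -0.3]
grip_width: 0.072
18.4 [0.4782 0.2329 0.1441] F [-0.2  0.2 -0.3] w 0.072 yaw -54.0 r,ang 0.3261 77.13
t 18.4 pos [0.4782 0.2329 0.1441] yaw -54.0 rotvec [ 2.5 -0.9 -0.6] shift after turn mm [ 44.1 315.8 193.2] now [ 44.2 306.7 207.2] q6 1.19
```

```bash
python3 -m inch '[[68,[0,0,0],[2.5,-0.9,-0.6]],[68,[0,45,28],[0,0,0]],[68,[0,45,28],[0,0,0]],[68,[0,45,28],[0,0,0]],[68,[0,45,28],[0,0,0]],[68,[0,45,28],[0,0,0]],[68,[0,45,28],[0,0,0]],[68,[0,30,15],[0,0,0]],[68,[10,5,3],[0,0,0]],[68,[0,0,0],[0,0,0]]]'
python3 -c "
from h import *
ang();plan((.492,-.137,.045),-56.4)"
```

```text
time: 19.65
position: [0.4933, -0.1349, 0.14]
tool_rot: [0.683, 0.195, -0.676, 0.197]
ft_force: [-0.2, -0.3, -1.4]
grip_width: 0.0719
19.65 [ 0.4933 -0.1349  0.14  ] F [-0.2 -0.3 -1.4] w 0.0719 yaw -57.9 r,ang 0.101 -29.61
t 19.65 pos [ 0.4933 -0.1349  0.14  ] yaw -57.9 rotvec [-1.5 -0.5 -0.3] shift after turn mm [95.   1.   2.2] now [95.   0.6  3.1] q6 0.52
```

```bash
python3 -m inch '[[68,[35,1,2],[-1.5,-0.5,-0.3]],[68,[35,0,0],[0,0,0]],[68,[20,0,0],[0,0,0]],[68,[5,0,0],[0,0,0]],[68,[0,0,0],[0,0,0]]]'
python3 -c "
from h import *
ang();plan((.492,-.137,.0335),-56.4)"
```

```text
time: 20.27
position: [0.4925, -0.1295, 0.0439]
tool_rot: [-0.676, -0.207, 0.676, -0.205]
ft_force: [0.3, -0.1, 0.1]
grip_width: 0.0721
20.275 [ 0.4925 -0.1295  0.0439] F [ 0.3 -0.1  0.1] w 0.0721 yaw -56.1 r,ang 0.0978 -27.08
t 20.275 pos [ 0.4925 -0.1295  0.0439] yaw -56.1 rotvec [ 0.3 -0.   0.1] shift after turn mm [10.4  5.9  4.6] now [10.4  5.9  4.6] q6 0.5
```

```bash
python3 -m inch '[[68,[5,6,4],[0.3,0,0]],[68,[4,0,0],[0,0,0]],[68,[2,0,0],[0,0,0]],[68,[0,0,0],[0,0,0]]]'
python3 - <<'E'
from h import *
ang();plan((.492,-.137,.0335),-56.4)
im=imaging.camera("wrist"); s=imaging.camera("side")
o=np.vstack([cv2.resize(im[200:400,200:440],(720,600))[:300],cv2.resize(s[100:225,240:540],(720,300),interpolation=cv2.INTER_CUBIC)])
cv2.imwrite("pics/w7.png",o[:,:,::-1])
E
```

```text
time: 20.78
position: [0.4941, -0.1375, 0.0344]
tool_rot: [0.678, 0.204, -0.676, 0.205]
ft_force: [0.3, -0.8, -0.5]
grip_width: 0.0717
20.775 [ 0.4941 -0.1375  0.0344] F [ 0.3 -0.8 -0.5] w 0.0717 yaw -56.4 r,ang 0.1029 -30.64
t 20.775 pos [ 0.4941 -0.1375  0.0344] yaw -56.4 rotvec [ 0.  -0.2 -0.1] shift after turn mm [ 0.9 -1.5  1.5] now [ 0.9 -1.5  1.5] q6 0.49
```

View pics/w7.png

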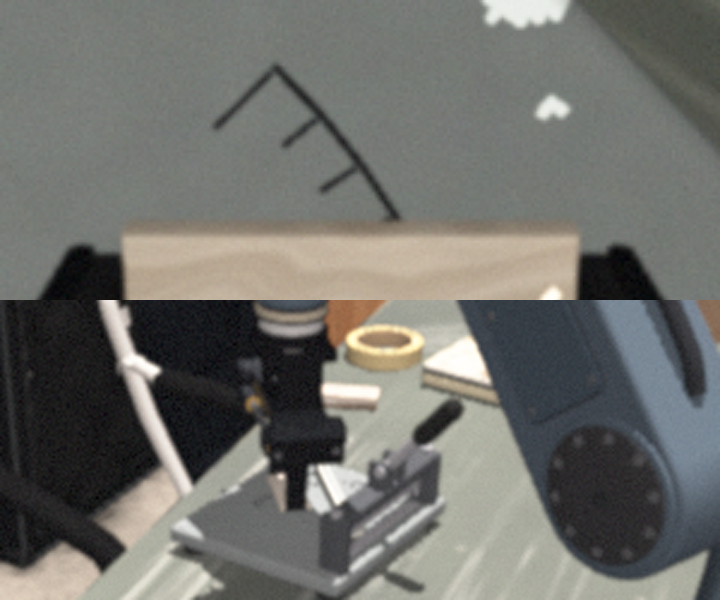

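```bash
python3 - <<'E'
from h import *
o=get_obs(); M=R.from_quat(o["tool_rot"]).as_matrix()
zb=o["position"][2]-.0033
for p,z in(((320,278.3),zb+.006),((320,273.8),zb),((240.7,278.3),zb+.006),((393,278.3),zb+.006)):
    X=ray("wrist",p,z); print(p,(1000*M.T@(X-o["position"])).round(1))
pv=np.array([.4045,-.0833]); d=np.radians(-56.4); d=np.array([np.cos(d),np.sin(d)]); n=np.array([-d[1],d[0]])
q=o["position"][:2]-pv; print("TCP in pivot frame",q@d,q@n)
E
```

```text
(320, 278.3) [ -2.7   2.5 -14.2]
(320, 273.8) [  3.3   2.6 -14.1]
(240.7, 278.3) [ -2.7 -34.9 -14.2]
(393, 278.3) [ -2.6  37.  -14.2]
TCP in pivot frame 0.09463558268109312 0.04467437816448152
```

```bash
python3 -m inch '[[68,[1,0,6],[0,0,0]],[68,[0,0,8],[0,0,0]],[68,[0,0,4],[0,0,0]],[68,[0,0,0],[0,0,0]]]'
cat >> h.py <<'E'
def press():
    o=get_obs(); d=np.radians(-56.4); d=np.array([np.cos(d),np.sin(d)]); n=np.array([-d[1],d[0]]); q=o["position"][:2]-[.4045,-.0833]
    print(round(float(o["time"]),2),"along",(q@d*1000).round(1),"n",(q@n*1000).round(1),"z",(o["position"][2]*1000).round(1),"yaw",yaw(o).round(1),"F along,n,z",round(o["ft_force"][:2]@d,2),round(o["ft_force"][:2]@n,2),o["ft_force"][2].round(2),"w",o["grip_width"])
E
python3 -c "
from h import *
press()"
```

```text
time: 21.38
position: [0.4776, -0.1481, 0.0336]
tool_rot: [0.678, 0.204, -0.676, 0.205]
ft_force: [-0.1, 0.5, -0.8]
grip_width: 0.072
21.38 along 94.5 n 25.0 z 33.6 yaw -56.4 F along,n,z -0.51 0.2 -0.81 w 0.07200484893999527
```

```bash
for i in 1; do python3 -m inch '[[68,[0,0,1.5],[0,0,0]],[68,[0,0,0],[0,0,0]]]'; done; python3 -c "
from h import *
press()"; python3 -m inch '[[68,[0,0,1],[0,0,0]],[68,[0,0,0],[0,0,0]]]'>/dev/null;  python3 -c "
from h import *
press()"
```

```text
time: 21.62
position: [0.4764, -0.1492, 0.0336]
tool_rot: [0.678, 0.204, -0.676, 0.205]
ft_force: [0.2, 0.6, 0.3]
grip_width: 0.0718
21.62 along 94.7 n 23.5 z 33.6 yaw -56.4 F along,n,z -0.4 0.53 0.3 w 0.07183303562823187
21.88 along 94.8 n 22.6 z 33.6 yaw -56.4 F along,n,z 0.31 0.44 -0.25 w 0.0717501326303359
```

```bash
python3 -m inch '[[68,[0,0,1],[0,0,0]],[68,[0,0,0],[0,0,0]]]' >/dev/null; python3 -c "
from h import *
press()"; python3 -m inch '[[68,[0,0,1],[0,0,0]],[68,[0,0,0],[0,0,0]]]'>/dev/null;  python3 -c "
from h import *
press()"
```

```text
22.12 along 94.8 n 21.8 z 33.6 yaw -56.4 F along,n,z -0.48 0.64 -0.07 w 0.07201729094611559
22.38 along 94.9 n 21.1 z 33.7 yaw -56.4 F along,n,z -0.53 1.71 -0.48 w 0.07190074538568589
```

```bash
python3 -m inch '[[68,[0,0,1],[0,0,0]],[68,[0,0,0.5],[0,0,0]]]' >/dev/null; python3 -c "
from h import *
press()"; python3 -m inch '[[68,[0,0,0.5],[0,0,0]],[68,[0,0,0.5],[0,0,0]]]'>/dev/null;  python3 -c "
from h import *
press()"
```

```text
22.62 along 94.9 n 20.0 z 33.7 yaw -56.5 F along,n,z -0.38 2.23 -0.59 w 0.07211110773357093
22.88 along 95.0 n 19.3 z 33.7 yaw -56.5 F along,n,z -1.14 2.8 -0.51 w 0.07152217284652583
```

```bash
python3 -m inch '[[68,[0,0,0.5],[1,0,0]],[68,[0,0,0.3],[0.5,0,0]],[68,[0,0,0],[0,0,0]]]' >/dev/null; python3 -c "
from h import *
press()"; python3 -m inch '[[68,[0,0,0.7],[0.5,0,0]],[68,[0,0,0],[0,0,0]]]'>/dev/null;  python3 -c "
from h import *
press()"
```

```text
23.25 along 95.4 n 18.7 z 33.8 yaw -58.1 F along,n,z -0.36 1.97 -0.26 w 0.07196024847790732
23.5 along 95.6 n 18.1 z 33.8 yaw -58.7 F along,n,z -0.75 2.72 -0.26 w 0.07164808174252388
```

```bash
python3 -m inch '[[68,[0,0,-1.5],[-1.2,0,0]],[68,[0,0,-1.2],[-1.1,0,0]],[68,[0,0,-0.5],[0,0,0]],[68,[0,0,0],[0,0,0]]]' >/dev/null; python3 -c "
from h import *
press()"
```

```text
24.0 along 94.8 n 20.8 z 33.7 yaw -56.1 F along,n,z -0.79 1.85 0.09 w 0.07208282151737887
```

```bash
python3 -m inch '[[68,[0,0,-0.7],[0.3,0,0]],[68,[0,0,0],[0,0,0]],[78,[0,0,0],[0,0,0]],[87,[0,0,0],[0,0,0]],[87,[0,0,0],[0,0,0]],[87,[-10,0,0],[0,0,0]],[87,[-40,0,0],[0,0,0]],[87,[-60,0,20],[0,0,0]],[87,[-60,0,30],[0,0,0]],[87,[-60,0,30],[0,0,0]],[87,[0,0,0],[0,0,0]],[87,[0,0,0],[0,0,0]]]'
python3 tile.py .036 w8; python3 - <<'E'
from h import *
np.savez("w8.npz",*P("wrist")); im=cv2.imread("pics/w8.png"); cv2.imwrite("pics/w8c.png",cv2.resize(im[60:310,160:480],None,fx=2.4,fy=2.4,interpolation=cv2.INTER_CUBIC))
E
```

```text
time: 25.5
position: [0.4096, -0.1937, 0.2621]
tool_rot: [0.678, 0.203, -0.675, 0.207]
ft_force: [-0.0, 1.0, -0.4]
grip_width: 0.0871
25.5 [ 0.4096 -0.1937  0.2621] F [-0.   1.  -0.4] w 0.0871 yaw -56.3 r,ang 0.1088 -87.82
0.81 px [315. 134.] rgb [182. 170. 154.] centre [ 0.4749 -0.1513] len [np.float64(0.0705), np.float64(0.0323)] long yaw -56.3
0.7 px [ 5. 87.] rgb [15. 71. 27.] centre [0.3427 0.1258] len [np.float64(0.0187), np.float64(0.0097)] long yaw 19.6
0.69 px [104.  11.] rgb [ 24. 189.  64.] centre [0.4567 0.0729] len [np.float64(0.0396), np.float64(0.0182)] long yaw -56.2
tip 0.97 [310. 132.] [ 0.4734 -0.1461  0.033 ]
```

View pics/w8c.png

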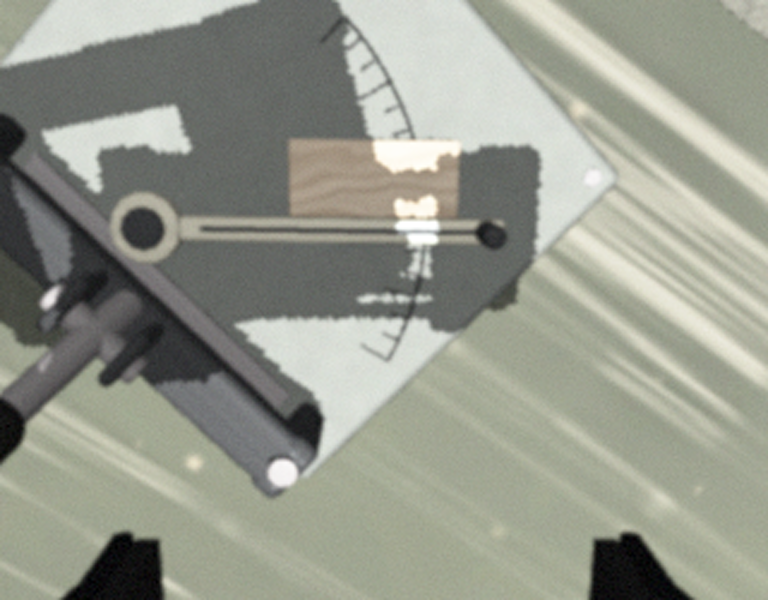

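```bash
python3 - <<'E'
from fit import *
z=np.load("w8.npz"); cam=[z[k] for k in z.files]
x,y,a,pv,px=fitcut(cam,[((-.1,.11),(620,180))],[(0,(344,17)),(75,(388,360)),(15,(390,80)),(30,(414,138))],(160,60),2.4)
def th(d): return (180+np.degrees(a)-np.degrees(np.arctan2(d[1],d[0])))%360
post=ray(None,px((491,235)),.074,cam); boss=ray(None,px((142,228)),.052,cam)
print(post.round(4),boss.round(4),th((post-boss)[:2]),th(post[:2]-pv),"with yaw168.8:",th((post-boss)[:2])+168.8-np.degrees(a))
p,q=[ray(None,px(k),.045,cam) for k in((200,216),(475,221))]; print("face edge",th((q-p)[:2]))
e=(q-p)[:2]/np.linalg.norm((q-p)[:2])
r,s=[ray(None,px(k),.036,cam) for k in((290,141),(460,143))]; t=(s-r)[:2]; print("tile far edge vs bar deg",th(t)-th(e),"dist of far edge from face mm",1000*((r-p)[:2]@[-e[1],e[0]]),1000*((s-p)[:2]@[-e[1],e[0]]))
m=(r+s)[:2]/2-boss[:2]; print("tile centre along from face pt mm",1000*(m@e)-83)
E
```

```text
cutter 0.4584 -0.1127 yaw 168.22 R 0.1197 pivot [ 0.4037 -0.0809]
res px [[1.2, -0.5], [-0.3, -1.1], [-1.1, 0.5], [-0.4, -0.0], [0.8, 6.2]]
[ 0.4824 -0.2008  0.074 ] [ 0.4049 -0.0827  0.052 ] 44.97239187333946 44.96703073607739 with yaw168.8: 45.54997352737777
face edge 45.47602482887004
tile far edge vs bar deg -0.3894086671403443 dist of far edge from face mm 30.717307100132103 31.20159680747328
tile centre along from face pt mm 12.604011529570698
```

```bash
python3 -c "
from rig import robot; print(robot.hand_in())"
```

```text
the job is handed in; nothing more can be done
None
```

The fence is set at about 45° and the tile lies flush against its working face. I handed the job in at about 25.6 s, with no verdict reported.

- **Fence:** I gripped the post, swung it to about 51° and let go; it settled at about 47°. I then pushed it back to about 36° and released it, and it sprang to about 45°. Camera fits gave 45.0–45.6° before the tile was placed and 45.0–45.5° after it was pressed.
- **Tile:** I picked the cream tile, not the two green ones, and laid it on the bed on the side away from the cutting head. I pressed it against the fence with about 2–2.8 N on the wrist sensor, which is accurate to about 0.5 N. Part of that press followed the bar as it flexed.
- **Last check:** The tile was parallel to the bar within about 0.4° and about 13 mm from the middle of the face. Its outer edge measured 31 mm from the face, against 32 mm when flush, which is within camera error. The gripper was open and clear of everything.
- **Disagreements:** One tick in the final scale fit was about 6 pixels off, probably from a misread pixel. The fits differ by about 0.5° in the cutter's direction. Neither would put the fence outside its 2° tolerance.
- **Slips on the way:** On the second grip of the post I first closed too high on it. I then corrected a small tool tilt with the wrong sign. Both were fixed before I pushed.

The nippers, jar and bottle were not touched.

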